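# Square up the loaf tins on the baking sheet

## Robot

A 6-joint arm with a two-finger parallel gripper is mounted at the origin on the work surface. World frame = base frame: x ahead of the robot, y to its left, z up, the work surface at z = 0. Lengths are in mm, angles in rad, forces in N, time in s.
With the tool pointing down it reaches from about 350 to 875 mm from the base axis. Payload 4.2 kg.
Tool frame: the origin (TCP) lies at the very end of the fingers, on their centre line; the grasp point (between the pads) lies arm.grip_point_offset behind it (arm.grip_point_offset is the distance from the TCP to the grasp point, in mm); z points along the fingers, y is the line along which they close (so a half turn about z gives the same grasp; the last joint's range is limited). The gripper opens to 85 mm and grips with 20 to 120 N. Pads are 22 mm wide; open, the fingers measure 114 mm over their backs; the gripper's body (76 mm by 85 mm) begins 54 mm behind the grasp point. The pads swing forward as they close: fully open they stand 13 mm farther back than shut.
Start: joints at [-0.987, 0.385, 0.008, 0, -1.194, -0.259], TCP at [199.465, -592.295, 231.312] pointing down, gripper open.
Joint ranges: [-3.14, 3.14], [-1.21, 2.06], [-1.07, 1.41], [-3.16, 2.05], [-2.99, -0.16], [-3.1, 3.1]. Speed limits (rad/s): [2.79, 2.79, 3.14, 3.14, 3.14, 3.14].

## Interface

Orientations are given as a unit quaternion [x, y, z, w].
In Python, from bench import arm, cams, ticket gives the robot as it stands.
- The arm moves only by the tool servo_tool, never from a script. Its argument "commands" is a list that holds one entry, the list of rows, each a list of 7 numbers: the closure in counts, from 0 (fully open) to 255 (shut), then the shift along the tool's x, y, z in m, then the turn, a rotation vector about the tool's x, y, z in degrees. In form: [[[grip, x, y, z, ax, ay, az], ...]]. A call has 1 to 10 rows; each row shifts and turns the commanded pose from where the row before left it, along the tool's axes as they then stand; what a row does not reach is not made up. A row lasts 1/12 s, in which the tool goes at most 41.7 mm and 7.16 degrees, less where a joint would pass 70% of its speed; a pose out of reach is approached as far as the arm can. A call with a gripper value outside its range is refused whole. The fingers move at their own pace and stop on an object; the grip force is fixed at half the most. Time passes only in rows, so rows that do not move let the fingers close. It gives the time, the measured TCP pose, the force, the opening and the grip force at its end, in the units of the state.
- arm.read_state(): the state, without advancing time (a new reading comes with each control period).
- cams.get_image(name): name is "side" or "top" or "wrist"; returns a dict with "frame" (384x512x3 uint8, blue, green, red), "K" (3x3 intrinsics, pixels), "T" (4x4, takes a point from camera to world coordinates). Camera axes: x right, y up, looking along -z (the intrinsics and any distortion apply to the point x, -y, -z); pixel columns grow to the right and rows downward; lengths in mm; the calibration is good to about 2 mm. A picture is of the moment at which its call begins. There is no depth.
- ticket.job_done(): hands the job in; it is judged then, once.
The state is a dict: "clock": time; "joints": joint angles; "joint_vel": joint speeds; "joint_efforts": joint torques, N m; "position": TCP position; "ee_rot": TCP orientation; "contact_force": force on the tool from outside, world axes, zero at the start; "wrist_torque": the same for the moment, N m; "gripper_width": finger opening in mm; "grasp_force": force on a finger pad.
Only numpy, scipy, OpenCV 4.12 (cv2) and the standard library are available. Lean on these libraries where they do the work, as an engineer would, in place of code of your own. Each camera call takes 0.05 s, during which the arm holds its last target. There are 200 camera calls.

## Task

The four loaf tins on the baking sheet are hot from the oven and stand crooked: touch them with nothing but the straightedge, and push them up against the sheet's far rim in one straight, square row so that a second row fits in front. Draw the straightedge out from under the steel shelf by its end, lay it flat and let it go, then take it again by its middle to push the whole row with its long edge. Finish with it lying flat and let go, clear of the shelf and not touching the tins, and leave everything else on the bench where it is.

Things in the scene. Friction and masses are not known exactly. Their poses are not given: they have to be found in the camera images.
- sheet: Flat aluminium baking sheet, 330 (x) by 460 (y), 3 mm thick, fixed to the bench. Origin: centre of its underside, on the bench. Its only rim is an 18 mm high upstand along its +x side (away from the robot); the rim's inner face lies at x = +160 mm. The other three sides are flat, without a rim. y runs along the rim.
- riser: Fixed stainless shelf on the robot's left: a bent sheet 300 (x) by 340 (y), 125 mm high, with side walls at x = +-150 mm, open at both y ends (free height there 107 mm). Tubs on it reach 210 mm above the bench. Origin: centre of its footprint, on the bench. -y faces the sheet; the straightedge sticks out of the end at y = -170 mm.
- rule_mid (a point): Centre of the straightedge, 30 mm above its underside, a good height to grip. Flat aluminium plate 70 (x) by 320 (y) by 5 mm; along its centre line a blue upright grip rail 12 (x) by 310 mm, its top 50 mm above the underside; 0.22 kg. Both long edges alike. z up. At the start it lies under the shelf, within 0.08 rad of the shelf's y, and sticks out 95 to 120 mm at the -y end.
- rule_near_end (a point): Point on the grip rail near the end that sticks out of the shelf, 40 mm in from that end (y = -120 mm from the straightedge's centre), 30 mm above its underside; axes as the straightedge's.
- rule_far_end (a point): The other end of the straightedge, hidden under the shelf at the start (y = +160 mm from its centre), 30 mm above its underside; axes as the straightedge's.
- tin1_mid (a point): Centre, half-way up (19 mm above its underside), of loaf tin 1 of 4 (counted along the sheet's y, from -y to +y): dark straight-sided metal tin, 80 (x) by 56 (y) by 38 mm high, with a brown loaf domed to 52 mm, about 0.26 kg, standing loose on the sheet. When it stands square, its x is the sheet's x and its far face is 40 mm ahead of this point.
- tin2_mid (a point): Centre, half-way up (19 mm above its underside), of loaf tin 2 of 4 (counted along the sheet's y, from -y to +y): dark straight-sided metal tin, 80 (x) by 56 (y) by 38 mm high, with a brown loaf domed to 52 mm, about 0.26 kg, standing loose on the sheet. When it stands square, its x is the sheet's x and its far face is 40 mm ahead of this point.
- tin3_mid (a point): Centre, half-way up (19 mm above its underside), of loaf tin 3 of 4 (counted along the sheet's y, from -y to +y): dark straight-sided metal tin, 80 (x) by 56 (y) by 38 mm high, with a brown loaf domed to 52 mm, about 0.26 kg, standing loose on the sheet. When it stands square, its x is the sheet's x and its far face is 40 mm ahead of this point.
- tin4_mid (a point): Centre, half-way up (19 mm above its underside), of loaf tin 4 of 4 (counted along the sheet's y, from -y to +y): dark straight-sided metal tin, 80 (x) by 56 (y) by 38 mm high, with a brown loaf domed to 52 mm, about 0.26 kg, standing loose on the sheet. When it stands square, its x is the sheet's x and its far face is 40 mm ahead of this point.
- shaker_c (a point): Bystander, leave it where it is. Point at the middle of it. Aluminium flour shaker, 64 mm across, 106 mm high.
- timer_c (a point): Bystander, leave it where it is. Point at the middle of it. White and red kitchen timer, 62 mm across, 32 mm high.
- scraper_c (a point): Bystander, leave it where it is. Point at the middle of it. Bench scraper lying flat: wooden handle 130 mm long, steel blade 85 mm. The point is on the handle.
- eggwash_c (a point): Bystander, leave it where it is. Point at the middle of it. Steel cup, 84 mm across, 65 mm high.
- oil_c (a point): Bystander, leave it where it is. Point at the middle of it. Amber oil bottle with yellow cap, 64 mm across, 190 mm high.
- cake_tin_c (a point): Bystander, leave it where it is. Point at the middle of it. Round aluminium cake tin, 160 mm across, 50 mm high.
- brush_c (a point): Bystander, leave it where it is. Point at the middle of it. Pastry brush lying flat along the back of the bench, 195 mm long, 40 mm wide.

How it is judged:
By the outcome, as a careful person would: the job done as asked, in the order asked, and still so for the second after the job is handed in, with the robot touching nothing.
It also fails if it takes over 64 s, if anything falls off the work surface, if the arm or the gripper's body presses on something with over 40 N, if the wrist force passes 120 N, or if a joint passes its speed limit or range.

## Working session

There is one attempt and no reset: what is moved stays moved. The work goes in short steps, Python scripts to look and compute and a tool call to move; the robot and the scene stay as the last step left them, time stands still between calls to the robot, and variables do not carry over. Pictures are saved under pics/ and viewed, at most 10 in all, crops included, and the job is handed in when it is done.

Besides the shell and the picture viewer there is one more tool, called in YAML: its name, and indented under it one key for each argument. servo_tool: Moves the arm, as the interface text tells. Its arguments: {"type":"object","properties":{"commands":{"type":"array","items":{"type":"array","items":{"type":"array","items":{"type":"number"}}}}},"required":["commands"]}

```bash
ls; mkdir -p pics; python3 - <<'E'
from bench import arm,cams,ticket
import cv2,numpy as np
for n in("top","side"):
    d=cams.get_image(n); cv2.imwrite(f"pics/{n}0.png",d["frame"]); np.savez(f"{n}0.npz",**d); print(n,d["K"].tolist(),np.round(d["T"],3).tolist(),d.keys())
print(arm.read_state(),arm.grip_point_offset)
E
```

```text
pics
top [[357.7815677562606, 0.0, 247.68294073350125], [0.0, 357.7815677562606, 194.1788426354777], [0.0, 0.0, 1.0]] [[0.011, 0.994, -0.113, 451.319], [-1.0, 0.01, -0.009, 97.652], [-0.008, 0.113, 0.994, 1246.824], [0.0, 0.0, 0.0, 1.0]] dict_keys(['frame', 'K', 'T'])
side [[418.85487344144815, 0.0, 257.03749785677013], [0.0, 418.85487344144815, 189.1297514643062], [0.0, 0.0, 1.0]] [[0.694, 0.517, -0.502, -280.851], [-0.72, 0.513, -0.468, -715.765], [0.016, 0.686, 0.728, 1348.399], [0.0, 0.0, 0.0, 1.0]] dict_keys(['frame', 'K', 'T'])
{'clock': 0.1, 'joints': array([-9.87370472e-01,  3.85508506e-01,  6.74970991e-03, -3.84373744e-04,
       -1.19397550e+00, -2.58610922e-01]), 'joint_vel': array([ 0.00044183, -0.00197995,  0.00450438, -0.00126139, -0.0003924 ,
        0.00073777]), 'joint_efforts': array([-8.81803389e-04, -3.93318307e+01,  1.88930047e+01,  4.19801205e+00,
       -2.56967018e-03,  8.74378628e-06]), 'position': array([ 199.30647062, -591.82962579,  230.31605357]), 'ee_rot': array([-1.61624422e-01,  9.86851851e-01,  9.57374047e-04, -2.32980483e-04]), 'contact_force': array([ 0.287887  , -1.02859586, -0.87663513]), 'wrist_torque': array([ 0.00206485, -0.01688131,  0.05240333]), 'grasp_force': 0.0, 'gripper_width': 85.36912089778704} 18.700000000000003
```

View pics/top0.png

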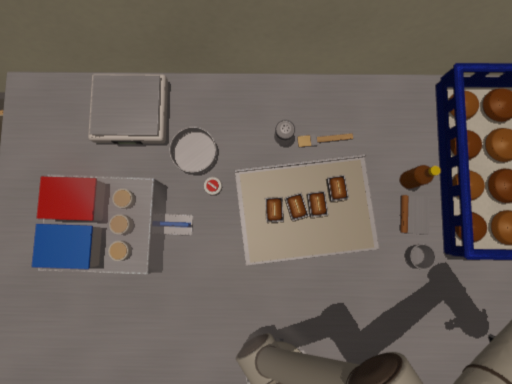

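View pics/side0.png

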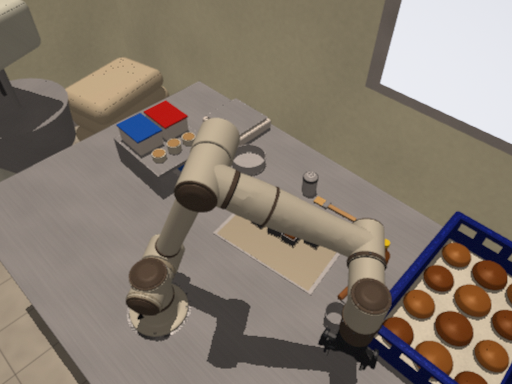

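The top view shows the tins at about (274,210), (296,207), (317,204) and (338,188), counting tin 4 to tin 1. The rule's end is at (165–192, 224), the shelf edge is at about x=155 px, and the sheet is slightly rotated. Next I measure.

```bash
cat > h.py <<'E'
import cv2,numpy as np
def plane(d,uv,z):
    uv=np.atleast_2d(np.array(uv,float)); K,T=d["K"],d["T"]
    r=np.c_[(uv[:,0]-K[0,2])/K[0,0],-(uv[:,1]-K[1,2])/K[1,1],-np.ones(len(uv))]@T[:3,:3].T
    return T[:3,3]+r*((z-T[2,3])/r[:,2])[:,None]
def blobs(m,amin=15):
    c,_=cv2.findContours(m.astype(np.uint8),cv2.RETR_EXTERNAL,cv2.CHAIN_APPROX_NONE)
    return sorted([k for k in c if cv2.contourArea(k)>amin],key=cv2.contourArea,reverse=True)
def cen(k):
    m=cv2.moments(k); return m["m10"]/m["m00"],m["m01"]/m["m00"]
def rect(d,k,z):
    p=plane(d,k.reshape(-1,2),z)[:,:2].astype(np.float32); return cv2.minAreaRect(p)
E
python3 - <<'E'
from h import *
d=dict(np.load("top0.npz")); f=d["frame"]; h=cv2.cvtColor(f,cv2.COLOR_BGR2HSV)
c=f[140:290,150:390]; cv2.imwrite("pics/crop0.png",cv2.resize(c,None,fx=3.3,fy=3.3,interpolation=cv2.INTER_CUBIC))
for p in[(180,218),(180,224),(260,240),(200,260),(140,265),(160,235),(274,210),(266,200),(300,160)]: print(p,f[p[1],p[0]],h[p[1],p[0]])
# sheet
m=(h[...,0]>12)&(h[...,0]<30)&(h[...,1]>35)&(h[...,2]>120); m[:,:225]=0;m[:,390:]=0;m[:150]=0;m[275:]=0
k=blobs(m,500)[0]; print("sheet",rect(d,cv2.convexHull(k),3))
# blue rail
m=(h[...,0]>100)&(h[...,0]<130)&(h[...,1]>120); m[:,:154]=0;m[:,230:]=0;m[:200]=0;m[250:]=0
for k in blobs(m,5): print("rail",k[:,0].min(0),k[:,0].max(0),rect(d,k,50),plane(d,cen(k),50))
m=(h[...,0]<15)&(h[...,1]>100)&(h[...,2]>40);m[:,:255]=0;m[:,360:]=0;m[:170]=0;m[230:]=0
for k in blobs(m,15): print("loaf",cen(k),cv2.contourArea(k),rect(d,k,48),plane(d,cen(k),48))
E
```

```text
(180, 218) [141 147 157] [ 11  26 157]
(180, 224) [133  94  79] [112 104 133]
(260, 240) [129 148 163] [ 17  53 163]
(200, 260) [106 109 118] [  8  26 118]
(140, 265) [115 120 128] [ 12  26 128]
(160, 235) [72 74 81] [ 7 28 81]
(274, 210) [103 138 166] [ 17  97 166]
(266, 200) [70 74 82] [10 37 82]
(300, 160) [105 109 117] [ 10  26 117]
sheet ((540.5525512695312, -93.30342102050781), (314.49859619140625, 433.1395263671875), 7.481930732727051)
loaf (317.4479553903346, 203.44237918215615) 269.0 ((559.2019653320312, -125.8852767944336), (72.90564727783203, 47.49051284790039), 7.594237804412842) [[ 558.86847237 -125.80617211   48.        ]]
loaf (296.40609452736317, 206.08955223880596) 268.0 ((549.2535400390625, -55.009010314941406), (72.26113891601562, 47.95072555541992), 16.722749710083008) [[549.2393732  -55.19964461  48.        ]]
loaf (273.81544256120526, 209.13810420590082) 265.5 ((537.129150390625, 19.901046752929688), (70.7181167602539, 46.9832763671875), 0.26901277899742126) [[538.21530396  20.54456917  48.        ]]
loaf (337.6438529784537, 187.50950570342206) 263.0 ((613.9583129882812, -194.4649658203125), (72.34976196289062, 47.29558563232422), 8.517172813415527) [[ 613.4920651  -194.42159557   48.        ]]
```

View pics/crop0.png

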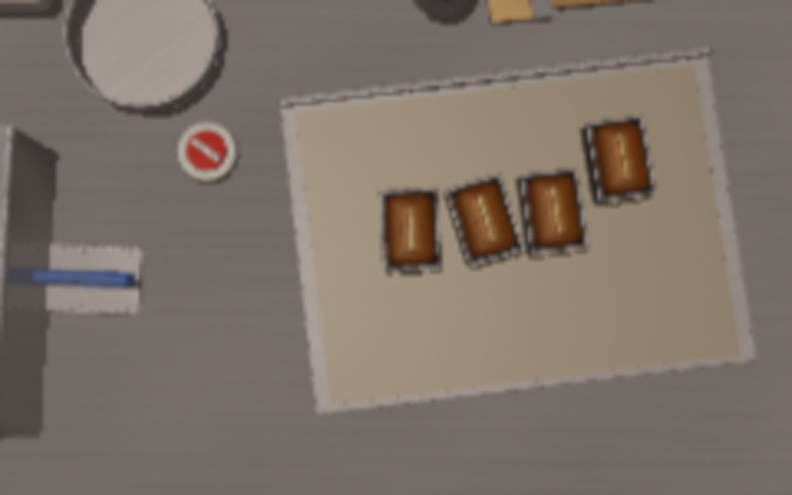

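The crop shows the rule's stub at crop pixels (48–140, 247–313), with the rail tilted slightly. The sheet corners are at about (318,412), (752,357), (709,50) and (282,100). I'll refine these, and check the rail at lower saturation.

```bash
python3 - <<'E'
from h import *
d=dict(np.load("top0.npz")); f=d["frame"]; h=cv2.cvtColor(f,cv2.COLOR_BGR2HSV)
def up(p): return (np.array(p,float)+.5)/3.3-.5+[150,140]
S=plane(d,up([(318,412),(752,357),(709,62),(282,107)]),3)[:,:2]; print("sheet corners",S.round(1),[np.linalg.norm(S[i]-S[(i+1)%4]).round(1) for i in range(4)])
for i,j in((0,1),(3,2)): e=S[i]-S[j]; print("yaw",np.degrees(np.arctan2(-e[0],e[1])))
for i,j in((0,3),(1,2)): e=S[j]-S[i]; print("yaw",np.degrees(np.arctan2(e[1],e[0])))
# rail
m=(h[...,0]>100)&(h[...,0]<130)&(h[...,1]>60); m[:,:150]=0;m[:,230:]=0;m[:205]=0;m[245:]=0
v,u=np.nonzero(m); print("rail u",u.min(),u.max(),"v",v.min(),v.max())
us=np.arange(162,190); vs=[ (v[u==a]*(f[v[u==a],a,0].astype(int)-f[v[u==a],a,2])).sum()/(f[v[u==a],a,0].astype(int)-f[v[u==a],a,2]).sum() for a in us]
P=plane(d,np.c_[us,vs],50)
b=np.polyfit(P[:,1],P[:,0],1); print("rail x=",b, "resid",np.std(P[:,0]-np.polyval(b,P[:,1])), P[[0,-1]].round(1))
# plate
g=f.min(2).astype(int); 
for r in(217,219,229,231): print(r,g[r,155:200])
for c in(168,175,182,188): print(c,g[208:242,c])
print(plane(d,up([(140.5,247),(140.5,313),(48,280)]),5))
E
```

```text
sheet corners [[ 350.7  112.3]
 [ 412.1 -338.3]
 [ 724.  -301.8]
 [ 670.9  154.3]] [np.float64(454.7), np.float64(314.0), np.float64(459.2), np.float64(323.0)]
yaw 7.766870973879164
yaw 6.6366018365065065
yaw 7.487170849120346
yaw 6.664413736730017
rail u 160 190 v 222 226
rail x= [2.59265617e-02 4.77354707e+02] resid 0.6085780759991145 [[487.7 394.1  50. ]
 [486.2 303.6  50. ]]
217 [ 78  79  79  79  79  79  79  80  79  87 126 135 136 136 137 137 137 136
 137 137 136 138 139 140 141 142 142 143 144 144 145 145 146 146 138 144
 145 133 111 103 102 102 102 102 102]
219 [ 79  78  79  79  79  79  80  79  80  87 126 136 136 136 136 137 136 137
 137 137 137 137 138 140 140 141 142 143 143 144 145 145 145 146 146 146
 144 120 105 102 102 102 102 101 102]
229 [ 79  79  79  79  79  80  80  80  88 128 137 138 138 139 139 139 139 140
 139 139 140 140 140 141 140 140 141 141 141 142 142 142 144 145 145 147
 148 105  99 104 103 104 103 103 103]
231 [ 79  79  79  79  79  80  81  80  88 127 137 138 138 138 139 138 138 138
 138 135 138 140 140 140 140 140 140 141 141 141 141 141 142 142 143 144
 141 107 102 105 105 105 104 104 105]
168 [103 104 103 104 104 111 126 135 136 136 136 136 137 120  83  79  76  77
 107 135 138 139 139 138 137 129 110 105 105 106 105 104 104 103]
175 [104 104 104 105 105 107 118 123 124 136 137 137 138 129  89  79  78  77
  97 131 139 140 140 138 136 138 134 109 104 106 106 104 104 103]
182 [104 105 104 105 104 106 124 146 144 143 143 143 142 134  88  72  76  76
  82 118 139 141 141 141 140 139 123  94 103 106 105 105 105 105]
188 [103 104 103 103 104 104 114 133 144 146 146 146 146 146 122  67  54  55
  65 109 141 145 144 142 137 129 116  99 104 105 106 105 105 104]
[[519.76644328 301.10581754   5.        ]
 [450.71399838 299.14556079   5.        ]
 [484.10235207 397.40899174   5.        ]]
```

```bash
python3 - <<'E'
from h import *
d=dict(np.load("top0.npz")); f=d["frame"]; h=cv2.cvtColor(f,cv2.COLOR_BGR2HSV).astype(float)
s=cv2.GaussianBlur(h[...,1].astype(np.float32),(3,3),0)
g=f.min(2).astype(np.float32)
def cross(col,th):
    i=np.nonzero((col[:-1]<th)!=(col[1:]<th))[0]; return [a+(th-col[a])/(col[a+1]-col[a]) for a in i]
near=[];rim=[];L=[];R=[]
for u in range(255,368,2):
    a=cross(s[225:275,u],41); near.append((u,225+a[-1]) if a else None)
    a=cross(s[152:180,u],41); rim.append((u,152+a[-1]) if a else None)
for v in range(185,245,2):
    a=cross(s[v,225:262],41); L.append((225+a[0],v) if a else None)
    a=cross(s[v,350:388],41); R.append((350+a[-1],v) if a else None)
for n,l in(("near",near),("rim",rim),("L",L),("R",R)):
    P=plane(d,[x for x in l if x],3)[:,:2]
    for _ in range(3):
        v=cv2.fitLine(P.astype(np.float32),cv2.DIST_HUBER,0,.01,.01).ravel(); nrm=np.array([-v[1],v[0]]); r=(P-v[2:])@nrm; P=P[abs(r)<3]
    a=np.degrees(np.arctan2(v[1],v[0])); print(n,len(P),"yaw",((a+45)%90)-45,"pt",v[2:],"rms",r.std())
E
```

```text
near 57 yaw 7.265373 pt [ 391.68646 -156.76659] rms 0.1685648736017689
rim 52 yaw 7.656189 pt [697.5835  -97.62342] rms 0.25243441002054284
L 30 yaw 7.6110725 pt [502.9036   118.230896] rms 0.15474748298802876
R 30 yaw 7.3681755 pt [ 511.0438  -314.59448] rms 0.25766990848816346
```

servo_tool:
  commands:
    - [[0, 0, 0, 0, 0, 0, -7], [0, 0, 0, 0, 0, 0, -7], [0, 0, 0, 0, 0, 0, -7], [0, 0, 0, 0, 0, 0, -7], [0, 0, 0, 0, 0, 0, -7], [0, 0, 0, 0, 0, 0, -7], [0, 0, 0, 0, 0, 0, -7], [0, 0, 0, 0, 0, 0, -7], [0, 0, 0, 0, 0, 0, -7], [0, 0, 0, 0, 0, 0, -7]]

```text
clock: 0.93
position: [199.4, -592.0, 230.6]
ee_rot: [-0.701, 0.714, 0.001, 0.0]
contact_force: [-0.8, 1.7, -0.1]
gripper_width: 85.9
grasp_force: 0.0
```

servo_tool:
  commands:
    - [[0, -0.035, -0.022, 0, 0, 0, 0], [0, -0.035, -0.022, 0, 0, 0, 0], [0, -0.035, -0.022, 0, 0, 0, 0], [0, -0.035, -0.022, 0, 0, 0, 0], [0, -0.035, -0.022, 0, 0, 0, 0], [0, -0.035, -0.022, 0, 0, 0, 0], [0, -0.035, -0.022, 0, 0, 0, 0], [0, -0.035, -0.022, 0, 0, 0, 0], [0, -0.035, -0.022, 0, 0, 0, 0], [0, -0.035, -0.022, 0, 0, 0, 0]]

```text
clock: 1.77
position: [428.3, -245.7, 231.2]
ee_rot: [-0.698, 0.716, 0.0, -0.0]
contact_force: [0.9, -0.0, 0.5]
gripper_width: 85.7
grasp_force: 0.0
```

servo_tool:
  commands:
    - [[0, -0.04, 0, 0, 0, 0, 0], [0, -0.04, 0, 0, 0, 0, 0], [0, -0.04, 0, 0, 0, 0, 0], [0, -0.04, 0, 0, 0, 0, 0], [0, -0.04, 0, 0, 0, 0, 0], [0, -0.04, 0, 0, 0, 0, 0], [0, -0.04, 0, 0, 0, 0, 0], [0, -0.04, 0, 0, 0, 0, 0], [0, -0.04, 0, 0, 0, 0, 0], [0, 0, 0, 0, 0, 0, 0]]

```text
clock: 2.6
position: [437.1, 117.4, 231.3]
ee_rot: [-0.701, 0.713, -0.0, 0.001]
contact_force: [0.6, 0.6, -0.7]
gripper_width: 85.6
grasp_force: 0.0
```

servo_tool:
  commands:
    - [[0, -0.0355, -0.0072, 0, 0, 0, 0], [0, -0.0355, -0.0072, 0, 0, 0, 0], [0, -0.0355, -0.0072, 0, 0, 0, 0], [0, -0.0355, -0.0072, 0, 0, 0, 0], [0, -0.0355, -0.0072, 0, 0, 0, 0], [0, -0.0355, -0.0072, 0, 0, 0, 0], [0, 0, 0, 0.035, 0, 0, 0], [0, 0, 0, 0.035, 0, 0, 0], [0, 0, 0, 0, 0, 0, 0], [0, 0, 0, 0, 0, 0, 0]]

```text
clock: 3.43
position: [484.3, 322.8, 159.6]
ee_rot: [-0.699, 0.716, -0.0, -0.003]
contact_force: [-0.0, 0.1, 1.5]
gripper_width: 85.4
grasp_force: 0.0
```

```bash
python3 - <<'E'
from bench import arm,cams
from h import *
d=cams.get_image("wrist"); cv2.imwrite("pics/w0.png",d["frame"]); np.savez("w0.npz",**d)
print(arm.read_state()["position"],d["T"].round(2).tolist())
f=d["frame"];h=cv2.cvtColor(f,cv2.COLOR_BGR2HSV)
m=(h[...,0]>100)&(h[...,0]<130)&(h[...,1]>80)
for k in blobs(m,100): print("rail",rect(d,k,50),k[:,0].min(0),k[:,0].max(0))
E
```

```text
[485.55444439 323.80467516 161.99676367] [[-1.0, -0.02, -0.0, 483.98], [0.02, -0.96, -0.27, 253.93], [0.0, -0.27, 0.96, 302.88], [0.0, 0.0, 0.0, 1.0]]
rail ((488.06573486328125, 377.8788757324219), (159.07171630859375, 15.058229446411133), 88.1107406616211) [242 153] [261 328]
```

View pics/w0.png

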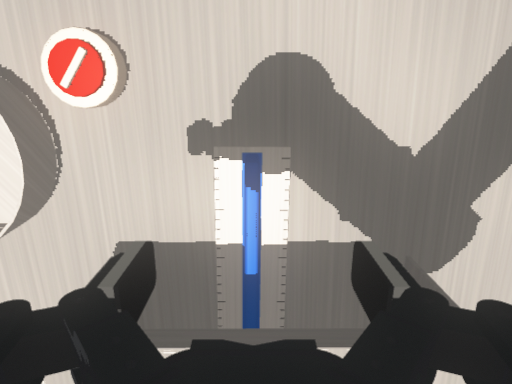

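The wrist view shows the rail centred at u≈251, running from v=153 to 328, with the fingers straddling it. The rail line agrees with the top view to within 1 mm, so I descend to grip.

servo_tool:
  commands:
    - [[0, -0.004, -0.001, 0.03, 0, 0, 0], [0, 0, 0, 0.03, 0, 0, 0], [0, 0, 0, 0.03, 0, 0, 0], [0, 0, 0, 0.03, 0, 0, 0], [0, 0, 0, 0.018, 0, 0, 0], [0, 0, 0, 0.01, 0, 0, 0], [0, 0, 0, 0, 0, 0, 0], [0, 0, 0, 0, 0, 0, 0]]

```text
clock: 4.15
position: [487.5, 329.0, 15.2]
ee_rot: [-0.699, 0.716, -0.0, 0.002]
contact_force: [-1.2, -0.1, -0.1]
gripper_width: 85.3
grasp_force: 0.0
```

servo_tool:
  commands:
    - [[255, 0, 0, 0, 0, 0, 0], [255, 0, 0, 0, 0, 0, 0], [255, 0, 0, 0, 0, 0, 0], [255, 0, 0, 0, 0, 0, 0], [255, 0, 0, 0, 0, 0, 0], [255, 0, 0, 0, 0, 0, 0], [255, 0, 0, 0, 0, 0, 0], [255, 0, 0, 0, 0, 0, 0], [255, 0, 0, 0, 0, 0, 0], [255, 0, 0, 0, 0, 0, 0]]

```text
clock: 4.98
position: [486.3, 328.3, 13.7]
ee_rot: [-0.699, 0.716, -0.0, 0.0]
contact_force: [-0.9, -0.7, 4.3]
gripper_width: 11.1
grasp_force: 59.0
```

servo_tool:
  commands:
    - [[255, 0, 0, -0.005, 0, 0, 0], [255, 0, 0, -0.005, 0, 0, 0], [255, 0, 0, -0.005, 0, 0, 0], [255, 0.01, 0.002, 0, 0, 0, 0], [255, 0.01, 0.002, 0, 0, 0, 0], [255, 0.01, 0.002, 0, 0, 0, 0], [255, 0, 0, 0, 0, 0, 0]]

```text
clock: 5.57
position: [477.6, 294.9, 27.7]
ee_rot: [-0.698, 0.716, 0.0, -0.002]
contact_force: [-0.6, -0.2, -2.3]
gripper_width: 11.5
grasp_force: 58.3
```

servo_tool:
  commands:
    - [[255, 0.015, 0.0027, 0, 0, 0, 0], [255, 0.023, 0.004, 0, 0, 0, 0], [255, 0.023, 0.004, 0, 0, 0, 0], [255, 0.023, 0.004, 0, 0, 0, 0], [255, 0.023, 0.004, 0, 0, 0, 0], [255, 0.023, 0.004, 0, 0, 0, 0], [255, 0.023, 0.004, 0, 0, 0, 0], [255, 0.023, 0.004, 0, 0, 0, 0], [255, 0.023, 0.004, 0, 0, 0, 0], [255, 0.021, 0.004, 0, 0, 0, 0]]

```text
clock: 6.4
position: [434.8, 77.8, 28.4]
ee_rot: [-0.698, 0.716, -0.0, 0.0]
contact_force: [-0.3, 0.1, -2.0]
gripper_width: 11.2
grasp_force: 58.4
```

servo_tool:
  commands:
    - [[255, 0, 0, 0, 0, 0, -2.3], [255, 0, 0, 0, 0, 0, -2.3], [255, 0, 0, 0, 0, 0, -2.3], [255, 0, 0, 0, 0, 0, -2.3], [255, 0, 0, 0, 0, 0, 0]]

```text
clock: 6.82
position: [435.4, 78.9, 28.5]
ee_rot: [0.754, -0.657, 0.0, -0.0]
contact_force: [0.7, 0.4, -2.2]
gripper_width: 10.8
grasp_force: 58.4
```

servo_tool:
  commands:
    - [[255, 0.02, 0.0005, 0, 0, 0, 0], [255, 0.033, 0.001, 0, 0, 0, 0], [255, 0.035, 0.001, 0, 0, 0, 0], [255, 0.035, 0.001, 0, 0, 0, 0], [255, 0.035, 0.001, 0, 0, 0, 0], [255, 0.035, 0.001, 0, 0, 0, 0], [255, 0.035, 0.001, 0, 0, 0, 0], [255, 0.034, 0.001, 0, 0, 0, 0], [255, 0.03, 0.001, 0, 0, 0, 0], [255, 0.02, 0, 0, 0, 0, 0]]

```text
clock: 7.65
position: [469.7, -233.9, 28.4]
ee_rot: [0.753, -0.659, 0.001, -0.0]
contact_force: [0.5, 1.2, -2.0]
gripper_width: 11.3
grasp_force: 58.5
```

```bash
cat > look.py <<'E'
from bench import arm,cams
from h import *
import sys
NX=np.array([.9916,.1297]);TX=np.array([-.1297,.9916])
def look(tag,zr=53):
    d=cams.get_image("top");f=d["frame"];h=cv2.cvtColor(f,cv2.COLOR_BGR2HSV)
    c=f[140:290,150:390]; cv2.imwrite(f"pics/{tag}.png",cv2.resize(c,None,fx=3.3,fy=3.3,interpolation=cv2.INTER_CUBIC))
    m=(h[...,0]>100)&(h[...,0]<130)&(h[...,1]>60); m[:,:165]=0;m[:,400:]=0;m[:170]=0;m[300:]=0
    for k in blobs(m,15):
        r=rect(d,k,zr);c=np.array(r[0]);print("rail c",np.round(c,1),"n,t",(c@NX).round(1),(c@TX).round(1),np.round(r[1],1),round(r[2],2))
    m=(h[...,0]<15)&(h[...,1]>100)&(h[...,2]>40);m[:,:245]=0;m[:,370:]=0;m[:155]=0;m[240:]=0
    for k in sorted(blobs(m,60),key=lambda k:-cen(k)[0]):
        r=rect(d,k,48);p=plane(d,cen(k),48)[0,:2];print("loaf n,t",(p@NX).round(1),(p@TX).round(1),np.round(r[1],1),round(r[2],2))
    s=arm.read_state();print(s["clock"],s["position"].round(1),s["ee_rot"].round(4),s["contact_force"].round(1))
look(sys.argv[1],float(sys.argv[2]))
E
python3 look.py t1 65
```

```text
rail c [441.6 -12.1] n,t 436.3 -69.3 [ 14.9 127. ] 7.69
loaf n,t 583.2 -272.4 [72.3 47.8] 8.52
loaf n,t 557.7 -198.9 [33.8 47.2] 0.56
loaf n,t 549.6 -119.4 [43.7 64.3] 89.89
loaf n,t 536.4 -49.4 [70.7 47. ] 0.27
7.7 [ 470.7 -235.8   28.4] [ 7.521e-01 -6.590e-01  1.700e-03 -4.000e-04] [ 2.5 -3.5 -1.5]
```

View pics/t1.png

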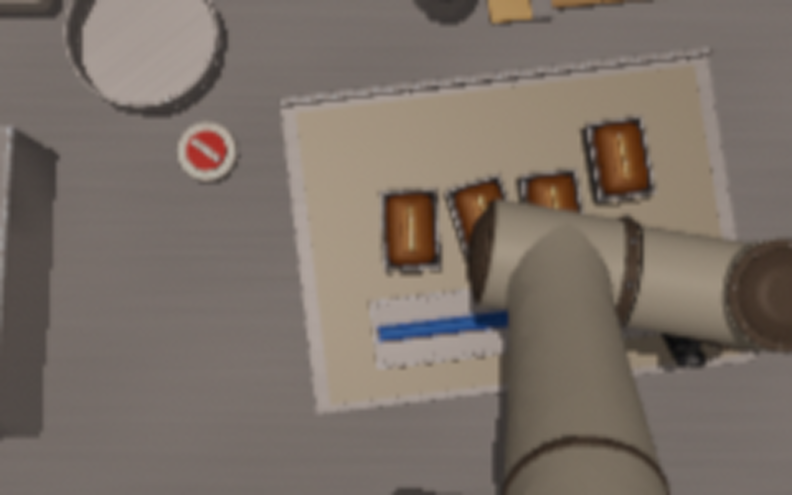

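The top view shows the rule held level just in front of the tins, parallel to the sheet and clear of the shelf. I lower it and release.

servo_tool:
  commands:
    - [[255, 0, 0, 0.005, 0, 0, 0], [255, 0, 0, 0.004, 0, 0, 0], [255, 0, 0, 0.002, 0, 0, 0], [255, 0, 0, 0.001, 0, 0, 0], [255, 0, 0, 0, 0, 0, 0], [255, 0, 0, 0, 0, 0, 0]]

```text
clock: 8.2
position: [469.0, -230.3, 16.7]
ee_rot: [0.754, -0.657, -0.0, 0.0]
contact_force: [-1.7, -0.7, 3.5]
gripper_width: 11.4
grasp_force: 59.2
```

servo_tool:
  commands:
    - [[135, 0, 0, 0, 0, 0, 0], [135, 0, 0, 0, 0, 0, 0], [135, 0, 0, 0, 0, 0, 0], [135, 0, 0, 0, 0, 0, 0], [135, 0, 0, 0, 0, 0, 0], [135, 0, 0, 0, 0, 0, 0]]

```text
clock: 8.7
position: [469.4, -231.0, 16.2]
ee_rot: [0.754, -0.657, -0.0, -0.0]
contact_force: [-0.9, -0.3, 0.4]
gripper_width: 40.1
grasp_force: 0.0
```

servo_tool:
  commands:
    - [[135, 0, 0, -0.02, 0, 0, 0], [135, 0, 0, -0.035, 0, 0, 0], [135, 0, 0, -0.035, 0, 0, 0], [135, 0, 0, -0.035, 0, 0, 0], [135, 0, 0, -0.015, 0, 0, 0], [135, 0, 0, 0, 0, 0, 0]]

```text
clock: 9.2
position: [471.9, -231.8, 161.0]
ee_rot: [0.754, -0.657, 0.004, -0.002]
contact_force: [1.1, -0.1, 0.5]
gripper_width: 40.4
grasp_force: 0.0
```

```bash
python3 - <<'E'
from bench import arm,cams
from h import *
d=cams.get_image("wrist"); cv2.imwrite("pics/w1.png",d["frame"])
s=arm.read_state();print(s["position"],s["gripper_width"])
f=d["frame"];h=cv2.cvtColor(f,cv2.COLOR_BGR2HSV)
m=(h[...,0]>100)&(h[...,0]<130)&(h[...,1]>80)
for k in blobs(m,100): print("rail",rect(d,k,53),k[:,0].min(0),k[:,0].max(0))
E
python3 look.py t2 53
```

```text
[ 470.39330147 -231.27110649  158.41435997] 40.30919260992254
rail ((461.9931335449219, -170.30831909179688), (14.833941459655762, 178.67312622070312), 7.8578362464904785) [248 150] [267 345]
rail c [440.9 -21.4] n,t 434.4 -78.4 [ 16.3 151.7] 8.0
loaf n,t 583.2 -272.3 [72.3 47.3] 8.52
loaf n,t 542.9 -120.4 [70.9 54.8] 16.57
loaf n,t 536.4 -49.4 [70.7 47. ] 0.27
9.3 [ 469.2 -230.9  156.6] [ 7.534e-01 -6.575e-01  3.000e-04 -5.000e-04] [-0.2  0.2 -1. ]
```

servo_tool:
  commands:
    - [[135, -0.033, 0, 0, 0, 0, 0], [135, -0.033, 0, 0, 0, 0, 0], [135, -0.033, 0, 0, 0, 0, 0], [135, -0.033, 0, 0, 0, 0, 0], [135, 0, 0, 0, 0, 0, 0], [135, 0, 0, 0.03, 0, 0, 0], [135, 0, 0, 0.02, 0, 0, 0], [135, 0, 0, 0, 0, 0, 0], [135, 0, 0, 0, 0, 0, 0]]

```text
clock: 10.05
position: [450.1, -100.7, 104.7]
ee_rot: [0.754, -0.657, -0.002, 0.002]
contact_force: [-0.8, 0.2, -0.1]
gripper_width: 40.3
grasp_force: 0.0
```

```bash
python3 - <<'E'
from bench import arm,cams
from h import *
d=cams.get_image("wrist"); cv2.imwrite("pics/w2.png",d["frame"])
s=arm.read_state();print(s["position"],s["gripper_width"])
f=d["frame"];h=cv2.cvtColor(f,cv2.COLOR_BGR2HSV)
m=(h[...,0]>100)&(h[...,0]<130)&(h[...,1]>80)
for k in blobs(m,100): print("rail",rect(d,k,53),k[:,0].min(0),k[:,0].max(0))
E
```

```text
[ 451.27276859 -100.69559462  105.9129768 ] 40.20586445449874
rail ((453.12493896484375, -106.87069702148438), (14.782021522521973, 218.33966064453125), 7.839876174926758) [237   0] [264 345]
```

View pics/w2.png

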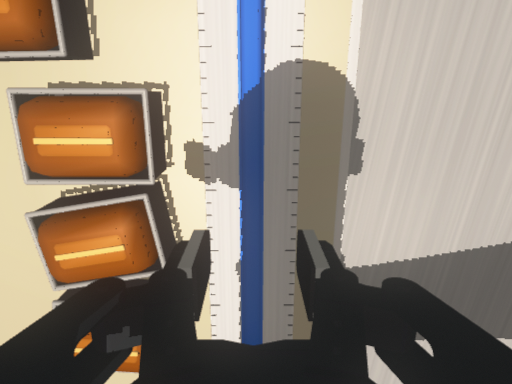

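The wrist view shows the open fingers straddling the rail at mid-length (u≈250), clear of the tins on the left. I go down and grip.

servo_tool:
  commands:
    - [[135, 0, -0.001, 0.03, 0, 0, 0], [135, 0, 0, 0.03, 0, 0, 0], [135, 0, 0, 0.017, 0, 0, 0], [135, 0, 0, 0.008, 0, 0, 0], [135, 0, 0, 0, 0, 0, 0], [135, 0, 0, 0, 0, 0, 0]]

```text
clock: 10.6
position: [453.4, -100.3, 22.2]
ee_rot: [0.754, -0.657, 0.001, -0.0]
contact_force: [-0.4, 0.4, 0.1]
gripper_width: 39.8
grasp_force: 0.0
```

servo_tool:
  commands:
    - [[255, 0, 0, 0, 0, 0, 0], [255, 0, 0, 0, 0, 0, 0], [255, 0, 0, 0, 0, 0, 0], [255, 0, 0, 0, 0, 0, 0], [255, 0, 0, 0, 0, 0, 0], [255, 0, 0, 0, 0, 0, 0], [255, 0, 0, 0, 0, 0, 0], [255, 0, 0, 0, 0, 0, 0]]

```text
clock: 11.27
position: [453.3, -100.1, 22.7]
ee_rot: [0.754, -0.657, 0.001, -0.001]
contact_force: [0.1, 0.1, 6.0]
gripper_width: 11.2
grasp_force: 60.0
```

servo_tool:
  commands:
    - [[255, 0, 0, -0.0012, 0, 0, 0.4], [255, 0, 0, 0, 0, 0, 0], [255, 0, -0.005, 0, 0, 0, 0], [255, 0, -0.005, 0, 0, 0, 0], [255, 0, -0.005, 0, 0, 0, 0], [255, 0, -0.005, 0, 0, 0, 0], [255, 0, -0.005, 0, 0, 0, 0], [255, 0, -0.005, 0, 0, 0, 0], [255, 0, -0.005, 0, 0, 0, 0], [255, 0, -0.005, 0, 0, 0, 0]]

```text
clock: 12.1
position: [483.2, -96.6, 23.2]
ee_rot: [0.751, -0.66, -0.007, 0.007]
contact_force: [-21.5, -2.3, 31.3]
gripper_width: 11.0
grasp_force: 63.4
```

servo_tool:
  commands:
    - [[255, 0, -0.005, 0, 0, 0, 0], [255, 0, -0.005, 0, 0, 0, 0], [255, 0, -0.005, 0, 0, 0, 0], [255, 0, -0.005, 0, 0, 0, 0], [255, 0, -0.005, 0, 0, 0, 0], [255, 0, -0.005, 0, 0, 0, 0], [255, 0, -0.005, 0, 0, 0, 0], [255, 0, -0.005, 0, 0, 0, 0], [255, 0, -0.005, 0, 0, 0, 0], [255, 0, -0.005, 0, 0, 0, 0]]

```text
clock: 12.93
position: [532.0, -90.5, 23.4]
ee_rot: [0.751, -0.66, -0.007, 0.008]
contact_force: [-23.5, -1.8, 28.3]
gripper_width: 10.7
grasp_force: 63.2
```

```bash
python3 look.py t3 54; python3 - <<'E'
from bench import cams
from h import *
d=cams.get_image("wrist"); cv2.imwrite("pics/w3.png",d["frame"])
E
```

```text
rail c [ 547.4 -222.9] n,t 513.9 -292.1 [13.4 33.7] 0.59
loaf n,t 598.8 -278.2 [71.3 47.4] 8.25
loaf n,t 610.6 -195.8 [34.1 44.3] 0.55
loaf n,t 609.6 -133.5 [34.2 46.8] 8.75
loaf n,t 611.4 -47.3 [30.7 44. ] 0.56
12.9833 [534.2 -90.3  23.3] [ 0.7509 -0.6604 -0.0057  0.0066] [-13.5  -2.7  17.8]
```

View pics/w3.png

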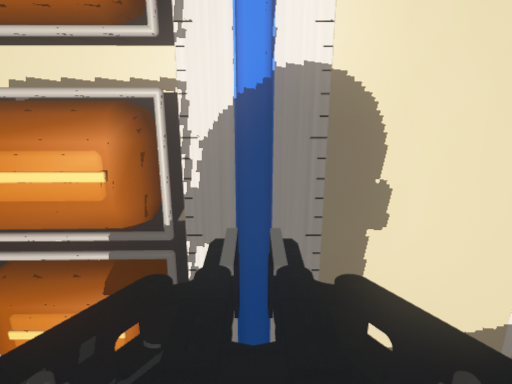

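The wrist view shows the tins flush against the long edge and the rule still square. The downward press of about 28 N is unneeded, so I ease it off.

servo_tool:
  commands:
    - [[255, 0, 0, -0.001, 0, 0, 0], [255, 0, 0, -0.001, 0, 0, 0], [255, 0, 0, 0, 0, 0, 0]]

```text
clock: 13.28
position: [536.6, -89.4, 23.2]
ee_rot: [0.751, -0.661, -0.004, 0.004]
contact_force: [-7.5, -2.3, 3.6]
gripper_width: 11.2
grasp_force: 59.7
```

```bash
python3 - <<'E'
from bench import arm
s=arm.read_state(); print({k:np.round(v,4) for k,v in s.items()} if 0 else s)
E
```

```text
{'clock': 13.2833, 'joints': array([ 0.13252494,  0.49628733, -0.42670102, -0.00124843, -0.65867249,
       -0.00428344]), 'joint_vel': array([ 0.00136309,  0.00223213,  0.005014  ,  0.00227194, -0.00713396,
       -0.00253436]), 'joint_efforts': array([  1.55151509, -37.24202514,  16.03158116,   3.25959742,
         2.24419065,   0.09199901]), 'position': array([536.64750218, -89.44552441,  23.19884286]), 'ee_rot': array([ 0.75062425, -0.66070688, -0.0038556 ,  0.00384544]), 'contact_force': array([-7.45367131, -2.27104274,  3.6296496 ]), 'wrist_torque': array([-0.54734296,  2.16546159, -0.11901856]), 'grasp_force': 59.67123091220856, 'gripper_width': 11.189571754740278}
```

servo_tool:
  commands:
    - [[255, 0, -0.005, 0, 0, 0, 0], [255, 0, -0.005, -0.0005, 0, 0, 0], [255, 0, -0.005, 0, 0, 0, 0], [255, 0, -0.005, -0.0005, 0, 0, 0], [255, 0, -0.004, 0, 0, 0, 0], [255, 0, -0.004, 0, 0, 0, 0]]

```text
clock: 13.78
position: [565.1, -85.4, 23.3]
ee_rot: [0.751, -0.661, -0.004, 0.004]
contact_force: [-6.3, -0.5, -1.6]
gripper_width: 10.9
grasp_force: 58.9
```

servo_tool:
  commands:
    - [[255, 0, -0.003, 0, 0, 0, 0], [255, 0, -0.003, 0, 0, 0, 0], [255, 0, 0, 0, 0, 0, 0]]

```text
clock: 14.03
position: [572.2, -84.5, 23.3]
ee_rot: [0.751, -0.66, -0.003, 0.003]
contact_force: [-3.9, -1.5, -4.5]
gripper_width: 11.0
grasp_force: 58.4
```

servo_tool:
  commands:
    - [[255, 0, -0.0025, 0, 0, 0, 0], [255, 0, -0.0025, 0, 0, 0, 0], [255, 0, 0, 0, 0, 0, 0]]

```text
clock: 14.28
position: [578.3, -83.7, 23.9]
ee_rot: [0.751, -0.66, -0.002, 0.002]
contact_force: [-4.7, -1.2, -5.1]
gripper_width: 10.9
grasp_force: 58.4
```

servo_tool:
  commands:
    - [[255, 0, -0.001, 0, 0, 0, 0], [255, 0, -0.001, 0, 0, 0, 0], [255, 0, 0, 0, 0, 0, 0]]

```text
clock: 14.53
position: [581.7, -83.3, 25.0]
ee_rot: [0.751, -0.66, -0.001, 0.001]
contact_force: [-4.5, -1.1, -4.5]
gripper_width: 10.9
grasp_force: 58.6
```

servo_tool:
  commands:
    - [[255, 0, -0.001, 0.0008, 0, 0, 0], [255, 0, -0.001, 0, 0, 0, 0], [255, 0, 0, 0, 0, 0, 0]]

```text
clock: 14.78
position: [584.0, -83.1, 24.8]
ee_rot: [0.751, -0.66, -0.0, 0.0]
contact_force: [-5.4, -0.9, -3.1]
gripper_width: 11.0
grasp_force: 58.5
```

```bash
python3 look.py t4 54;  python3 - <<'E'
from bench import cams
from h import *
d=cams.get_image("wrist"); cv2.imwrite("pics/w4.png",d["frame"]); np.savez("w4.npz",**d)
E
```

```text
rail c [ 596.  -208.9] n,t 563.9 -284.5 [16.9 44. ] 0.57
loaf n,t 651.2 -279.9 [72.3 45.4] 9.09
loaf n,t 666.7 -194.5 [24.2 44.3] 0.54
loaf n,t 666.1 -132.7 [24.1 44.3] 0.54
loaf n,t 667.1 -46.7 [23.3 45.2] 8.77
14.8333 [584.  -83.   24.8] [ 7.513e-01 -6.600e-01 -2.000e-04  2.000e-04] [-4.7 -0.6 -4.4]
```

View pics/t4.png

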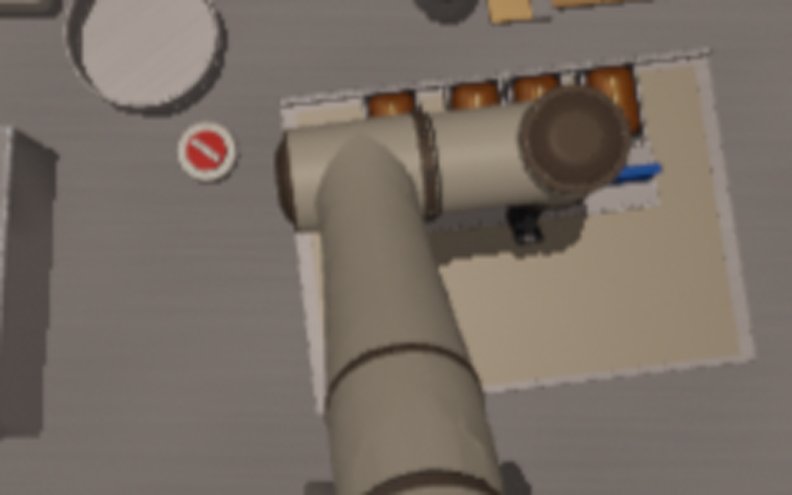

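The top view shows the row almost at the rim, with about 5 mm left and still no rise in force. I keep going in small steps until the force rises.

servo_tool:
  commands:
    - [[255, 0, -0.001, 0.0003, 0, 0, 0], [255, 0, -0.001, 0, 0, 0, 0], [255, 0, 0, 0, 0, 0, 0]]

```text
clock: 15.13
position: [585.9, -82.9, 24.7]
ee_rot: [0.751, -0.66, -0.0, 0.0]
contact_force: [-5.8, -1.3, -1.4]
gripper_width: 11.1
grasp_force: 58.8
```

servo_tool:
  commands:
    - [[255, 0, -0.001, 0, 0, 0, 0], [255, 0, -0.001, 0, 0, 0, 0], [255, 0, 0, 0, 0, 0, 0]]

```text
clock: 15.38
position: [587.3, -82.7, 24.8]
ee_rot: [0.751, -0.66, -0.001, 0.001]
contact_force: [-7.3, -0.7, -0.6]
gripper_width: 10.9
grasp_force: 59.1
```

servo_tool:
  commands:
    - [[255, 0, -0.001, 0, 0, 0, 0], [255, 0, -0.001, 0, 0, 0, 0], [255, 0, 0, 0, 0, 0, 0]]

```text
clock: 15.63
position: [587.4, -82.7, 24.8]
ee_rot: [0.751, -0.66, -0.002, 0.002]
contact_force: [-10.8, -1.1, 3.1]
gripper_width: 11.1
grasp_force: 59.8
```

servo_tool:
  commands:
    - [[255, 0, -0.001, 0, 0, 0, 0], [255, 0, -0.001, 0, 0, 0, 0], [255, 0, 0, 0, 0, 0, 0]]

```text
clock: 15.88
position: [587.5, -82.8, 24.5]
ee_rot: [0.751, -0.66, -0.004, 0.004]
contact_force: [-13.3, -1.6, 4.4]
gripper_width: 11.0
grasp_force: 60.0
```

servo_tool:
  commands:
    - [[255, 0, -0.0015, 0, 0, 0, 0], [255, 0, -0.0015, 0, 0, 0, 0], [255, 0, 0, 0, 0, 0, 0], [255, 0, 0, 0, 0, 0, 0]]

```text
clock: 16.22
position: [587.7, -82.8, 23.9]
ee_rot: [0.751, -0.66, -0.006, 0.006]
contact_force: [-17.2, -1.4, 7.1]
gripper_width: 11.3
grasp_force: 60.2
```

```bash
python3 - <<'E'
from bench import arm,cams
from h import *
d=cams.get_image("wrist"); cv2.imwrite("pics/w5.png",d["frame"]); np.savez("w5.npz",**d)
s=arm.read_state(); print(s["wrist_torque"],s["ee_rot"],s["contact_force"])
E
```

```text
[-0.38649225  5.23955369  0.15417906] [ 0.7508801  -0.66038764 -0.00569248  0.00590265] [-17.61131084  -0.64881626   6.52783762]
```

View pics/w5.png

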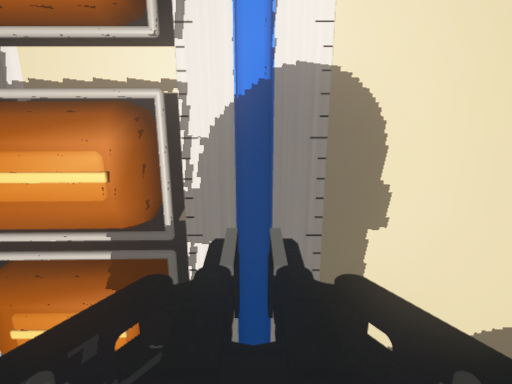

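The tins are seated on the rim and flush with the edge. I draw the rule back and set it down.

servo_tool:
  commands:
    - [[255, 0, 0.003, 0, 0, 0, 0], [255, 0, 0.004, 0, 0, 0, 0], [255, 0, 0.005, 0, 0, 0, 0], [255, 0, 0.008, 0, 0, 0, 0], [255, 0, 0.012, 0, 0, 0, 0], [255, 0, 0.015, 0, 0, 0, 0], [255, 0, 0.015, 0, 0, 0, 0], [255, 0, 0.01, 0, 0, 0, 0], [255, 0, 0, 0, 0, 0, 0], [255, 0, 0, 0, 0, 0, 0]]

```text
clock: 17.1
position: [525.3, -90.7, 25.4]
ee_rot: [0.752, -0.66, 0.001, -0.001]
contact_force: [-0.3, -0.0, -2.4]
gripper_width: 10.7
grasp_force: 59.2
```

servo_tool:
  commands:
    - [[255, 0, 0, 0.001, 0, 0, 0], [255, 0, 0, 0.001, 0, 0, 0], [255, 0, 0, 0.0006, 0, 0, 0], [255, 0, 0, 0, 0, 0, 0], [255, 0, 0, 0, 0, 0, 0]]

```text
clock: 17.52
position: [525.5, -90.7, 22.7]
ee_rot: [0.752, -0.66, 0.001, -0.001]
contact_force: [-0.1, 0.9, 4.5]
gripper_width: 11.0
grasp_force: 60.2
```

servo_tool:
  commands:
    - [[135, 0, 0, 0, 0, 0, 0], [135, 0, 0, 0, 0, 0, 0], [135, 0, 0, 0, 0, 0, 0], [135, 0, 0, 0, 0, 0, 0], [135, 0, 0, 0, 0, 0, 0], [135, 0, 0, 0, 0, 0, 0]]

```text
clock: 18.02
position: [523.7, -90.9, 21.6]
ee_rot: [0.751, -0.66, -0.0, 0.0]
contact_force: [-0.3, 0.4, -0.2]
gripper_width: 40.6
grasp_force: 0.0
```

servo_tool:
  commands:
    - [[135, 0, 0, -0.01, 0, 0, 0], [135, 0, 0, -0.025, 0, 0, 0], [135, 0, 0, -0.04, 0, 0, 0], [135, 0, 0, -0.04, 0, 0, 0], [135, 0, 0, -0.04, 0, 0, 0], [135, 0, 0, -0.04, 0, 0, 0], [135, 0, 0, 0, 0, 0, 0]]

```text
clock: 18.6
position: [528.4, -91.3, 227.0]
ee_rot: [0.752, -0.659, 0.007, -0.006]
contact_force: [0.7, 0.4, 1.8]
gripper_width: 40.4
grasp_force: 0.0
```

servo_tool:
  commands:
    - [[135, 0.04, 0, 0, 0, 0, 0], [135, 0.04, 0, 0, 0, 0, 0], [135, 0.04, 0, 0, 0, 0, 0], [135, 0.04, 0, 0, 0, 0, 0], [135, 0.04, 0, 0, 0, 0, 0], [135, 0.04, 0, 0, 0, 0, 0], [135, 0.04, 0, 0, 0, 0, 0], [135, 0.04, 0, 0, 0, 0, 0], [135, 0.02, 0, 0, 0, 0, 0], [135, 0, 0, 0, 0, 0, 0]]

```text
clock: 19.43
position: [566.8, -432.4, 215.5]
ee_rot: [0.75, -0.662, -0.0, 0.0]
contact_force: [-0.3, 1.0, 0.3]
gripper_width: 40.2
grasp_force: 0.0
```

servo_tool:
  commands:
    - [[135, 0, 0.03, 0, 0, 0, 0], [135, 0, 0.03, 0, 0, 0, 0], [135, 0, 0.03, 0, 0, 0, 0], [135, 0, 0.03, 0, 0, 0, 0], [135, 0, 0.03, 0, 0, 0, 0], [135, 0, 0.03, 0, 0, 0, 0], [135, 0, 0.03, 0, 0, 0, 0], [135, 0, 0, 0, 0, 0, 0]]

```text
clock: 20.1
position: [354.8, -454.2, 217.8]
ee_rot: [0.75, -0.661, -0.001, -0.0]
contact_force: [-0.8, 1.1, -0.7]
gripper_width: 40.2
grasp_force: 0.0
```

```bash
python3 look.py t5 53
```

```text
rail c [524.  -88.1] n,t 508.2 -155.3 [ 15.4 307.2] 7.52
loaf n,t 644.9 -273.2 [71.7 48.6] 9.09
loaf n,t 645.4 -196.7 [71.9 47.1] 7.59
loaf n,t 645.0 -133.1 [72.7 47.9] 6.94
loaf n,t 645.4 -46.4 [72.7 47.6] 7.41
20.15 [ 357.  -454.6  217.9] [ 7.506e-01 -6.608e-01  3.000e-04 -1.000e-04] [ 0.6 -0.2  0.7]
```

View pics/t5.png

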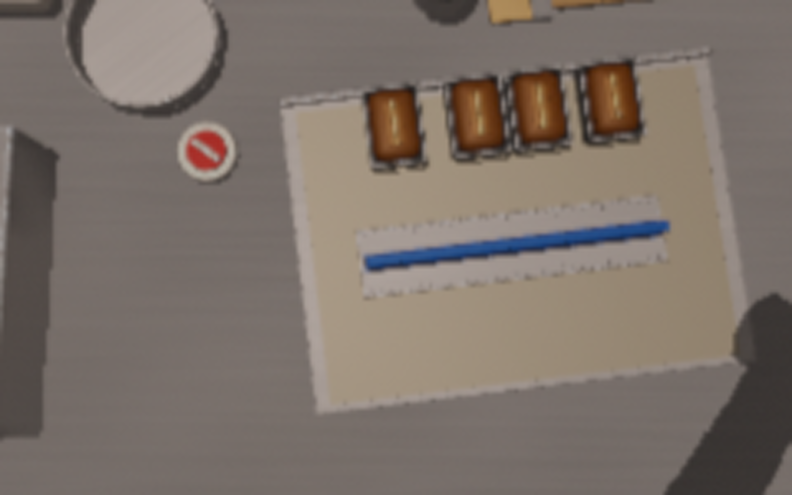

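The top view shows four square tins in one line at the rim (n within 0.5 mm), with the rule lying flat and free about 60 mm in front of them. I'm handing it in.

```bash
python3 -c "
from bench import ticket
print(ticket.job_done())"
```

```text
the job is handed in; nothing more can be done
None
```

Handed in at about 20 s: the four tins stand square against the rim in one straight row (within about 0.5 mm), and the straightedge lies flat and released on the sheet, about 60 mm clear of the tins and well clear of the shelf.

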